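# Open the movement pot and crank it under the inspection scope

## Robot

A 6-joint arm with a two-finger parallel gripper is mounted at the origin on the work surface. World frame = base frame: x ahead of the robot, y to its left, z up, the work surface at z = 0. Lengths are in m, angles in degrees, forces in N, time in s.
With the tool pointing down it reaches from about 0.4 to 0.825 m from the base axis. Payload 7 kg.
Tool frame: the origin (TCP) lies between the finger pads; the fingertips stand 11 mm ahead of it and the grasp point (between the pads) lies 8 mm behind it; z points along the fingers, y is the direction in which the jaws open and shut (so a half turn about z gives the same grasp; the last joint's range is limited). The gripper opens to 88 mm and grips with 3 to 60 N. Pads are 19 mm wide; open, the fingers measure 130 mm over their backs; the gripper's body (78 mm by 193 mm) begins 47 mm behind the grasp point.
Start: joints at [87.21, 20.546, 0.682, 0, -70.136, -16.507], TCP at [0.223, 0.637, 0.217] pointing down, gripper open.
Joint ranges: [-176.03, 176.03], [-82.01, 121.73], [-58.28, 71.71], [-173.87, 95.51], [-174.79, -0.11], [-173.66, 173.66]. Speed limits (degrees/s): [136.94, 136.94, 172.46, 180, 180, 180].

## Interface

Orientations are given as [roll, pitch, yaw] about the fixed x, y, z axes, in that order (R = Rz(yaw) Ry(pitch) Rx(roll)).
In Python, from plant import r gives the robot as it stands.
- The arm moves only by the shell command python3 -m inch 'ROWS' [OPENING] [FORCE]. ROWS is JSON, a list of rows, each an object of numbers: "x", "y", "z": the shift along the tool's x, y, z as a fraction of full scale; "yaw": the turn about the tool's z as a fraction of full scale. In form: [{"x": .., "y": .., "z": .., "yaw": ..}, ...]. A call has 1 to 5 rows; each row shifts and turns the pose as measured when the row begins, along the tool's axes as they then stand; what a row does not reach is not made up. Full scale, the value 1, is 0.025 m for a shift and 4 degrees for a turn. A row lasts 1/12 s, in which the tool goes at most 41.7 mm and 7.16 degrees, less where a joint would pass 70% of its speed; a pose out of reach is approached as far as the arm can. A call with a number of a shift or a turn outside -1 to 1 is refused whole. A call with a gripper value outside its range is refused whole. OPENING is the opening, from -1 (shut) to 1 (fully open), set as the call begins (- or left out, the last holds). The fingers move at their own pace and stop on an object; FORCE is the grip in N (left out, the last holds). Time passes only in rows, so rows that do not move let the fingers close. It gives the time, the measured TCP pose, the force and the opening at its end, in the units of the state.
- r.get_state(): the state, without advancing time (a new reading comes with each control period).
- r.capture(name): name is "scene" or "top" or "wrist"; returns (picture, depth): 384x512x3 uint8, red, green, blue; 384x512 float32, m along the optical axis (not along the pixel's ray), 0 where there is no reading.
- r.camera_info(name): a dict with "mtx" (3x3 intrinsics, pixels), "pose" (4x4, takes a point from camera to world coordinates). Camera axes: x right, y down, z forward; pixel columns grow to the right and rows downward; lengths in m; the calibration is good to about 2 mm. The wrist camera is an equidistant fisheye: a pixel r from the principal point sees the ray r / f radians off the axis. A picture is of the moment at which its call begins: read the wrist's pose just before it. camera_info takes no time and is no camera call; for the wrist camera it gives the pose at the moment of the call.
- r.close_job(): hands the job in, once; it reports no verdict.
The state is a dict: "time_s": time; "joints": joint angles; "qd": joint speeds; "joint_torque": joint torques, N m; "tcp_pos": TCP position; "eef_rot": TCP orientation; "contact_force": force on the tool from outside, world axes, zero at the start; "moment": the same for the moment, N m; "gripper_width": finger opening in m.
Only numpy, scipy, OpenCV 4.12 (cv2) and the standard library are available. Lean on these libraries where they do the work, as an engineer would, in place of code of your own. Each camera call takes 0.05 s, during which the arm holds its last target. There are 200 camera calls.

## Task

First lift the lid off the small round pot on the slide and set it down gently, knob up and wholly on the black rubber mat. Then turn the slide's handwheel, in several grasps as needed, until the pot is centred under the lens of the black inspection scope, and let go. Move the pot only with the handwheel, not by pushing it or its carriage, and leave the bottle, pocket watch and screwdriver where they are.

Things in the scene. Friction and masses are not known exactly. Their poses are not given: they have to be found in the camera images.
- lid: loose lid, 90 g: aluminium disc 76 mm wide, 5 mm thick; under it a plug 56 mm wide, 5 mm deep; on top a black knob: stem 14 mm wide, 18 mm high, then a head 22 mm wide, 16 mm high (28 to 44 mm above the origin). Origin: centre of the plug's underside, z up through the knob. At the start the disc lies on the pot's rim, origin 59 mm above the bench, the plug hanging in the mouth.
- mat: flat square black rubber mat fixed on the bench, 150 x 150 x 4 mm, left or right of the slide. Origin: centre of its underside, on the bench (z = 0). A lid standing on it has its origin at z = 4 mm.
- carriage: aluminium plate 90 x 90 x 10 mm that slides left and right on the green base and carries the pot; starts at mid-travel, 122 mm free either way. Origin: centre of its underside, 26 mm above the bench. Its y axis (left, seen from the robot) is the direction of sliding, x points away from the handwheel. A dark index finger marks the middle of its +x edge.
- pot_center (a point): centre of the mouth of the dark steel pot that is fixed on the carriage, at the height of its rim (64 mm above the bench). Pot: 72 mm outside, 64 mm inside, 28 mm high, with a brass watch movement in it.
- handwheel (a joint): angle of the handwheel, rad, 0 at the start, positive anticlockwise from above. Each radian anticlockwise moves the carriage 20 mm along its +y (to the left, seen from the robot); clockwise, along -y. Stops at 6.1 either way; stays where it is left; takes about 0.15 N m.
- wheel_center (a point): on the handwheel's upright axis, 67 mm above the bench, 117 mm from the pot's line of travel; x points to the crank handle. Steel disc 64 mm wide, rim 61 to 73 mm above the bench, flat top at 75 mm; on it an upright black crank handle 10 mm wide, 22 mm high, 21 mm off the axis. Green housing below (66 x 70 mm), top at 44 mm. The wheel can be gripped across its rim from above.
- lens (a point): centre of the lens at the lower end of the scope: a fixed upright black tube 20 mm wide, 85 mm long, on a bar from a post behind the slide (post top 168 mm above the bench). Lens 85 mm above the bench, over the pot's line of travel, 90 to 112 mm left or right of the pot's start. The open pot passes under it with 21 mm to spare; the lid with its knob does not.
- lamp: small fixed work lamp with a white conical shade on a similar post, on the other side of the slide from the scope; not to be used. Origin: foot of its post, 18 mm above the bench. Its top is 190 mm above the bench.
- parts_tray: fixed grey four-compartment tray 140 x 140 x 22 mm with small watch parts, on the side of the slide where the mat is not; not to be used. Origin: centre of its underside.
- bottle: loose amber bottle, 40 mm across and 85 mm high; bystander. Origin: centre of its underside.
- pocket_watch: loose pocket watch lying face up, 50 mm across and 12 mm thick; bystander. Origin: centre of its underside.
- screwdriver: loose screwdriver lying on the bench, 150 mm long along its x; bystander. Origin on its underside at mid-length.
Things that resemble listed ones, but are neither listed nor needed, are in the scene too. Of the things shaped like the lid, the aluminium one is meant.

How it is judged (in metres and radians):
On the way, in this order (a step that is already met when the one before it is completed fails the run):
1. the lid stands knob up on the mat, released (horizontal distance between lid and mat below 0.06 m and height (world z) of lid below 0.009 m and angle between lid's own z axis and vertical below 0.1 rad and linear speed of lid below 0.02 m/s and contact force between the fingers and lid below 0.1 N), for 0.2 s.
2. the pot is centred under the scope's lens (horizontal distance between pot_center and lens below 0.005 m and linear speed of carriage below 0.005 m/s), for 0.2 s.
At the end, for the whole second after the job is handed in: The pot's centre is within 5 mm of the point below the lens, carriage at rest, and the lid stands knob up (within 0.1 rad) and at rest on the mat, its centre within 60 mm of the mat's centre, released (all of step 1 and all of step 2); the robot touches nothing.
It fails at once if the lid is dropped or slammed onto the bench or mat (faster than 0.6 m/s within 30 mm of the mat) (height (world z) of lid below 0.034 m and linear speed of lid above 0.6 m/s).
It fails at once if the robot pushes the pot or carriage directly with more than 5 N (contact force between any of the fingers, the arm and carriage above 5 N).
It fails at once if the bottle, pocket watch or screwdriver is moved more than 30 mm (distance of any of bottle, pocket_watch, screwdriver from where it was at the start of the episode above 0.03 m).
It also fails if it takes over 72 s, if anything falls off the work surface, if the arm or the gripper's body presses on something with over 40 N, if the wrist force passes 120 N, or if a joint passes its speed limit or range.

## Working session

There is one attempt and no reset: what is moved stays moved. The work goes in short steps, Python scripts to look and compute and a shell command to move; the robot and the scene stay as the last step left them, time stands still between calls to the robot, and variables do not carry over. Pictures are saved under pics/ and viewed, about 8 in all and at most 12, crops included, and the job is handed in when it is done.

```bash
ls; mkdir -p pics
cat > h.py <<'E'
import numpy as np, cv2
from plant import r
from scipy.spatial.transform import Rotation as R
def cap(n):
    ci=r.camera_info(n); im,d=r.capture(n)
    return ci,im,d
def world(ci,d):
    K=np.array(ci["mtx"]);P=np.array(ci["pose"])
    v,u=np.mgrid[:384,:512]
    X=np.stack([(u-K[0,2])/K[0,0]*d,(v-K[1,2])/K[1,1]*d,d,np.ones_like(d)],-1)
    W=(X@P.T)[...,:3]; W[d==0]=np.nan
    return W
E
python3 - <<'E'
from h import *
s=r.get_state();print(s)
for n in("top","scene"):
    ci,im,d=cap(n);print(n,np.round(ci["mtx"],1).tolist(),np.round(ci["pose"],3).tolist())
    np.savez("%s.npz"%n,im=im,W=world(ci,d))
    cv2.imwrite(f"pics/{n}0.png",cv2.resize(im[...,::-1],(800,600)))
E
```

```text
pics
{'time_s': 0.0, 'joints': array([ 8.72105049e+01,  2.05914940e+01,  6.33832211e-01, -1.92818541e-02,
       -7.01356315e+01, -1.65058216e+01]), 'qd': array([-0.04124902,  0.01376613, -0.06117178,  0.00668622, -0.10004558,
        0.06433596]), 'joint_torque': array([-4.70285122e-04, -5.82717669e+01,  2.93054473e+01,  6.99723065e+00,
        6.97717478e-03, -1.59897422e-04]), 'tcp_pos': array([0.22292231, 0.63659478, 0.21582512]), 'eef_rot': array([ 1.79905401e+02, -9.12908174e-03, -1.93018758e+01]), 'contact_force': array([ 0.03370388, -0.43282169,  0.29207285]), 'moment': array([ 0.04344273, -0.00279737, -0.06676186]), 'gripper_width': 0.08733493734984434}
top [[457.1, 0.0, 257.8], [0.0, 457.1, 186.8], [0.0, 0.0, 1.0]] [[0.005, -0.985, 0.171, 0.365], [-1.0, -0.003, 0.009, -0.021], [-0.009, -0.171, -0.985, 1.212], [0.0, 0.0, 0.0, 1.0]]
scene [[368.7, 0.0, 256.2], [0.0, 368.7, 197.6], [0.0, 0.0, 1.0]] [[0.556, 0.686, -0.469, 0.992], [0.831, -0.45, 0.326, -0.323], [0.013, -0.571, -0.821, 0.805], [0.0, 0.0, 0.0, 1.0]]
```

View pics/top0.png

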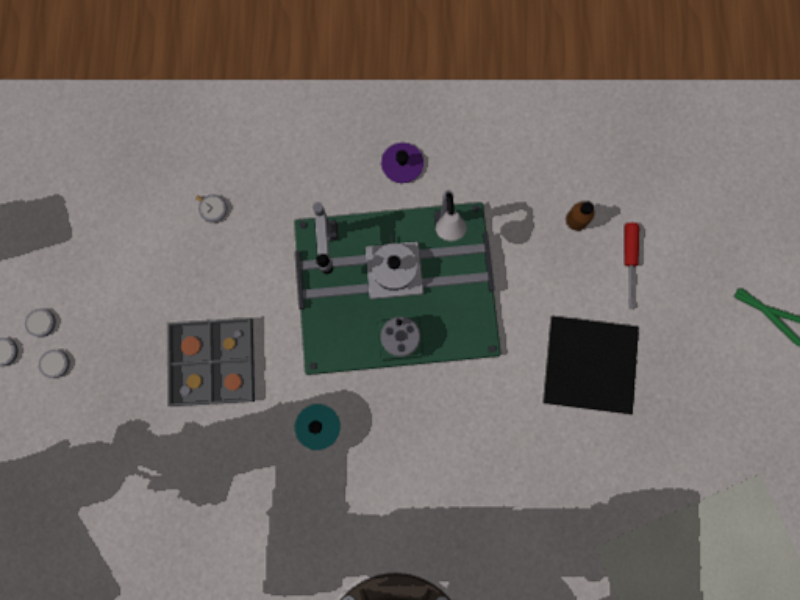

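View pics/scene0.png

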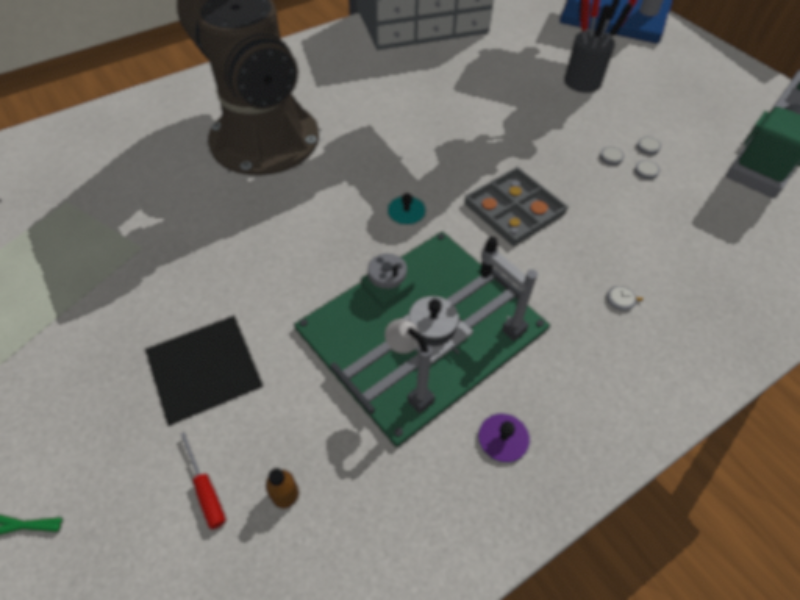

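Top view (800x600 px): the lid candidates are the aluminium disc on the pot (394,263), a purple one (402,162) and a teal one (317,427). I choose the aluminium one on the slide. The scope is at (323,262), so +y. The mat is at (591,365), the wheel at (400,337), the lamp at (450,215) and the bottle at (580,215). Next I measure these from depth and check the choice in a close crop.

Run:
```python
from h import *
z=np.load("top.npz");im,W=z["im"],z["W"];s=.64
def blob(name,cx,cy,rad,zlo,zhi,f=None):
    v,u=np.mgrid[:384,:512]
    m=(np.hypot(u-cx*s,v-cy*s)<rad*s)&(W[...,2]>zlo)&(W[...,2]<zhi)
    if f is not None:m&=f
    p=W[m]; 
    c,sz,a=cv2.minAreaRect(p[:,:2].astype(np.float32)*1000)
    print(name,m.sum(),"mean",p.mean(0).round(4),"rect",np.round(c,1),np.round(sz,1),round(a,1),"circ",np.round(cv2.minEnclosingCircle(p[:,:2].astype(np.float32)*1000)[0],1))
g=im.sum(2)
blob("knob",394,263,35,.095,.11)
blob("disc",394,263,40,.063,.075)
blob("plate",394,268,50,.03,.042)
blob("wheel",400,337,35,.065,.08)
blob("handle",400,330,35,.088,.105)
blob("scope",323,262,25,.14,.19)
blob("mat",591,365,75,-.01,.02,g<100)
blob("lamp",450,215,40,.1,.2)
blob("bottle",580,215,30,.03,.1)
blob("base",397,288,150,.012,.022,(im[...,1]>im[...,0]*1.3))
blob("benchNearby",700,200,20,-.02,.02)
crop=im[110:250,170:330,::-1];cv2.imwrite("pics/crop.png",cv2.resize(crop,(640,560)))
```

```text
knob 60 mean [0.6073 0.0051 0.1032] rect [607.6   5.1] [19.9 17.5] 0.0 circ [607.7   5.2]
disc 601 mean [0.6076 0.0055 0.0696] rect [608.7   5.9] [74.2 73.6] 43.7 circ [608.9   5.4]
plate 502 mean [0.5998 0.0069 0.0362] rect [614.9   5.2] [107.7 148.5] 1.0 circ [609.7   5.1]
wheel 462 mean [ 0.4909 -0.0056  0.0756] rect [491.9  -5.3] [62.1 62. ] 56.3 circ [492.2  -5.4]
handle 14 mean [ 0.5124 -0.0028  0.0966] rect [512.2  -2.8] [7.4 7.5] 1.2 circ [513.   -2.8]
scope 158 mean [0.6068 0.1115 0.1545] rect [610.3 110.7] [21.8 49. ] 88.1 circ [610.3 112.1]
mat 3109 mean [ 0.4517 -0.3272  0.0047] rect [ 452.2 -328.3] [149.9 146.7] 83.3 circ [ 451.7 -326.6]
lamp 374 mean [ 0.6588 -0.0811  0.1655] rect [667.1 -83.7] [43.6 74.3] 87.7 circ [667.2 -81.2]
bottle 216 mean [ 0.6992 -0.3058  0.0623] rect [ 702.1 -307.7] [37.9 34. ] 35.8 circ [ 704.3 -308.8]
base 7631 mean [0.5686 0.0027 0.0183] rect [579.7   2.7] [439.8 327.1] 5.7 circ [572.   28.4]
benchNearby 504 mean [ 0.7407 -0.5306  0.0008] rect [ 740.7 -530.9] [69.9 68. ] 1.0 circ [ 740.7 -529.7]
```

View pics/crop.png

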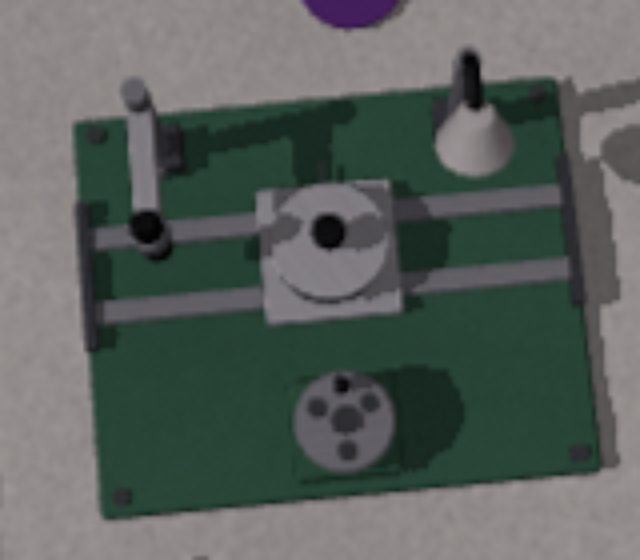

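The crop confirms it: the bright aluminium disc with the black knob sits on the carriage. Measured heights (knob 103 mm, disc 70 mm, wheel top 76 mm) and the 117 mm wheel-to-pot distance all match the description. I start by turning the jaws along the slide's x axis.

```bash
cat >> h.py <<'E'
def go(x,y,z,yaw):
    s=r.get_state();p=np.array(s["tcp_pos"]);A=R.from_euler("xyz",s["eef_rot"],degrees=True)
    d=A.inv().apply(np.array([x,y,z])-p)/.025
    t=-(yaw-s["eef_rot"][2]);t=(t+180)%360-180
    print("t",round(s["time_s"],2),"pos",p.round(4),"rot",np.round(s["eef_rot"],1),"j",np.round(s["joints"],0),"F",np.round(s["contact_force"],1),"w",round(s["gripper_width"],4),"| units x y z",d.round(2),"yaw",round(t/4,2))
E
python3 -m inch '[{"yaw":1},{"yaw":1},{"yaw":1},{"yaw":1},{"yaw":1}]' 1 20
python3 -m inch '[{"yaw":1},{"yaw":1},{"yaw":1},{"yaw":1},{"yaw":1}]'
python3 -m inch '[{"yaw":1},{"yaw":1},{"yaw":1},{"yaw":1},{"yaw":1}]'
python3 - <<'E'
from h import *
go(.608,.005,.2,-85)
z=np.load("top.npz");im,W=z["im"],z["W"]
v,u=np.mgrid[:384,:512]
m=(np.hypot(u-323*.64,v-262*.64)<20)&(im.sum(2)<110)
for lo,hi in((.16,.18),(.08,.16)):
    p=W[m&(W[...,2]>lo)&(W[...,2]<hi)];print(len(p),p.mean(0),p.min(0),p.max(0))
E
```

```text
t 0.1 pos [0.223  0.6366 0.2159] rot [179.9  -0.  -19.3] j [ 87.  21.   1.  -0. -70. -17.] F [ 1.  -0.5  0. ] w 0.0878 | units x y z [22.89 18.75  0.67] yaw 16.42
44 [0.59553929 0.11057757 0.16802961] [0.58888391 0.10336032 0.16042068] [0.60253312 0.12047868 0.17597234]
24 [0.59091375 0.10714509 0.1281858 ] [0.58591773 0.101754   0.09679818] [0.59777112 0.11485471 0.15920887]validation failed for argument at $[0]...
validation failed for argument at $[0]...
validation failed for argument at $[0]...
```

The rows were refused and nothing moved. They probably need all four keys.

```bash
python3 -m inch '[{"x":0,"y":0,"z":0,"yaw":1},{"x":0,"y":0,"z":0,"yaw":1},{"x":0,"y":0,"z":0,"yaw":1},{"x":0,"y":0,"z":0,"yaw":1},{"x":0,"y":0,"z":0,"yaw":1}]' 1 20
python3 - <<'E'
from h import *
go(.608,.005,.2,-85)
E
```

```text
time_s: 0.52
tcp_pos: [0.2225, 0.6353, 0.213]
eef_rot: [179.7, -0.2, -40.0]
contact_force: [0.4, -0.1, -1.1]
gripper_width: 0.0874
t 0.52 pos [0.2225 0.6353 0.213 ] rot [179.7  -0.2 -40. ] j [ 87.  21.   0.  -0. -70. -37.] F [ 0.4 -0.1 -1.1] w 0.0874 | units x y z [28.02  9.37  0.66] yaw 11.24
```

```bash
python3 -m inch '[{"x":0,"y":0,"z":0,"yaw":1},{"x":0,"y":0,"z":0,"yaw":1},{"x":0,"y":0,"z":0,"yaw":1},{"x":0,"y":0,"z":0,"yaw":1},{"x":0,"y":0,"z":-0.1,"yaw":1}]' >/dev/null
python3 -m inch '[{"x":0,"y":0,"z":0,"yaw":1},{"x":0,"y":0,"z":0,"yaw":1},{"x":0,"y":0,"z":0,"yaw":1},{"x":0,"y":0,"z":0,"yaw":1},{"x":0,"y":0,"z":-0.1,"yaw":1}]'
python3 - <<'E'
from h import *
go(.608,.005,.2,-85)
E
```

```text
time_s: 1.35
tcp_pos: [0.2215, 0.632, 0.2116]
eef_rot: [179.6, -1.0, -82.2]
contact_force: [-0.3, -0.5, 0.3]
gripper_width: 0.0878
t 1.35 pos [0.2215 0.632  0.2116] rot [179.6  -1.  -82.2] j [ 87.  21.   1.  -0. -71. -79.] F [-0.3 -0.5  0.3] w 0.0878 | units x y z [ 26.94 -11.91   0.84] yaw 0.71
```

```bash
python3 -m inch '[{"x":1,"y":-0.44,"z":-0.05,"yaw":0},{"x":1,"y":-0.44,"z":-0.05,"yaw":0},{"x":1,"y":-0.44,"z":-0.05,"yaw":0},{"x":1,"y":-0.44,"z":-0.05,"yaw":0},{"x":1,"y":-0.44,"z":-0.05,"yaw":0}]'
python3 -m inch '[{"x":1,"y":-0.44,"z":-0.05,"yaw":0},{"x":1,"y":-0.44,"z":-0.05,"yaw":0},{"x":1,"y":-0.44,"z":-0.05,"yaw":0},{"x":1,"y":-0.44,"z":-0.05,"yaw":0},{"x":1,"y":-0.44,"z":-0.05,"yaw":0}]'
python3 - <<'E'
from h import *
go(.608,.005,.2,-85)
E
```

```text
time_s: 1.77
tcp_pos: [0.2914, 0.5141, 0.2153]
eef_rot: [179.5, -1.3, -82.2]
contact_force: [0.3, 1.2, -0.6]
gripper_width: 0.0876
time_s: 2.18
tcp_pos: [0.3647, 0.3906, 0.2226]
eef_rot: [179.4, -1.5, -82.1]
contact_force: [0.3, -0.2, -0.7]
gripper_width: 0.0875
t 2.18 pos [0.3647 0.3906 0.2226] rot [179.4  -1.5 -82.1] j [ 68.   8. -15.   0. -68. -60.] F [ 0.3 -0.2 -0.7] w 0.0875 | units x y z [16.58 -7.54  1.24] yaw 0.72
```

```bash
python3 -m inch '[{"x":1,"y":-0.45,"z":0,"yaw":0},{"x":1,"y":-0.45,"z":0,"yaw":0},{"x":1,"y":-0.45,"z":0,"yaw":0},{"x":1,"y":-0.45,"z":0,"yaw":0},{"x":1,"y":-0.45,"z":0,"yaw":0}]' >/dev/null
python3 -m inch '[{"x":1,"y":-0.45,"z":0,"yaw":0},{"x":1,"y":-0.45,"z":0,"yaw":0},{"x":1,"y":-0.45,"z":0,"yaw":0},{"x":1,"y":-0.45,"z":0,"yaw":0},{"x":1,"y":-0.45,"z":0,"yaw":0.7}]'
python3 - <<'E'
from h import *
go(.608,.005,.2,-85)
E
```

```text
time_s: 3.02
tcp_pos: [0.5136, 0.1442, 0.2264]
eef_rot: [179.2, -1.5, -84.8]
contact_force: [0.5, 0.7, -0.2]
gripper_width: 0.0876
t 3.02 pos [0.5136 0.1442 0.2264] rot [179.2  -1.5 -84.8] j [ 37.   8. -16.   1. -68. -33.] F [ 0.5  0.7 -0.2] w 0.0876 | units x y z [ 5.86 -3.27  1.17] yaw 0.04
```

```bash
python3 -m inch '[{"x":1,"y":-0.55,"z":0,"yaw":0},{"x":1,"y":-0.55,"z":0,"yaw":0},{"x":1,"y":-0.55,"z":0,"yaw":0},{"x":1,"y":-0.55,"z":0,"yaw":0},{"x":1,"y":-0.55,"z":0,"yaw":0}]' >/dev/null
python3 -m inch '[{"x":0.85,"y":-0.5,"z":0,"yaw":0},{"x":0,"y":0,"z":0,"yaw":0}]'
python3 - <<'E'
from h import *
go(.608,.005,.15,-85)
ci,im,d=cap("wrist");print(ci["mtx"],np.round(ci["pose"],4).tolist());np.savez("wr.npz",im=im,d=d,P=ci["pose"])
cv2.imwrite("pics/w1.png",im[...,::-1])
E
```

```text
time_s: 3.6
tcp_pos: [0.6109, -0.0062, 0.2266]
eef_rot: [179.0, -1.6, -85.2]
contact_force: [0.2, 0.1, -0.5]
gripper_width: 0.088
t 3.6 pos [ 0.6109 -0.0062  0.2266] rot [179.   -1.6 -85.2] j [ 19.  15.  -7.   1. -70. -14.] F [ 0.2  0.1 -0.5] w 0.088 | units x y z [-0.54  0.03  3.05] yaw -0.04
[[297.31863964   0.         260.07252774]
 [  0.         297.31863964 190.75892204]
 [  0.           0.           1.        ]] [[-0.9963, -0.0775, -0.0379, 0.6189], [-0.0844, 0.9663, 0.2431, -0.0753], [0.0178, 0.2454, -0.9693, 0.3973], [0.0, 0.0, 0.0, 1.0]]
```

View pics/w1.png

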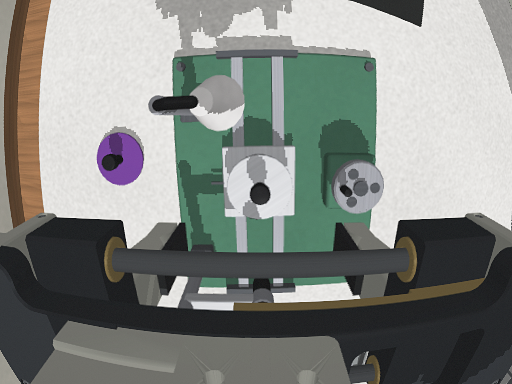

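The wrist view shows the aluminium lid's knob at (260,193) between the fingers, the wheel at (358,187) with its handle at (346,189), the lamp at (215,102) and the scope near (263,290).

```bash
cat >> h.py <<'E'
def wworld(ci,d):
    K=np.array(ci["mtx"]);v,u=np.mgrid[:384,:512]
    a=u-K[0,2];b=v-K[1,2];rr=np.hypot(a,b)+1e-9;t=np.minimum(rr/K[0,0],1.4);k=np.tan(t)/rr
    X=np.stack([a*k*d,b*k*d,d,np.ones_like(d)],-1);W=(X@np.array(ci["pose"]).T)[...,:3];W[d==0]=np.nan
    return W
def rep(n,W,u0,v0,rad,lo,hi):
    v,u=np.mgrid[:384,:512];m=(np.hypot(u-u0,v-v0)<rad)&(W[...,2]>lo)&(W[...,2]<hi);p=W[m]
    c,q=cv2.minEnclosingCircle(p[:,:2].astype(np.float32)*1000);print(n,m.sum(),"mean",p.mean(0).round(4),"circ",np.round(c,1),round(q,1))
E
python3 - <<'E'
from h import *
z=np.load("wr.npz");W=wworld(dict(mtx=r.camera_info("wrist")["mtx"],pose=z["P"]),z["d"])
rep("knob",W,260,193,16,.095,.112);rep("disc",W,258,186,38,.063,.075)
rep("wheel",W,358,187,32,.07,.08);rep("handle",W,346,189,10,.088,.105)
go(.6085,.0055,.12,-85)
E
```

```text
knob 354 mean [0.607  0.0016 0.103 ] circ [607.    2.6] 10.8
disc 2944 mean [0.6078 0.0008 0.0697] circ [606.8   2.8] 38.0
wheel 1929 mean [ 0.4924 -0.0092  0.0759] circ [490.5  -7.9] 32.6
handle 91 mean [ 0.5131 -0.0066  0.096 ] circ [512.2  -5.9] 5.4
t 3.65 pos [ 0.61   -0.0052  0.2264] rot [179.   -1.6 -85.2] j [ 19.  15.  -7.   1. -70. -14.] F [-0.  -0.2 -0.5] w 0.0873 | units x y z [-0.55 -0.05  4.24] yaw -0.05
```

```bash
python3 -m inch '[{"x":-0.45,"y":0.15,"z":1,"yaw":0},{"x":0,"y":0,"z":1,"yaw":0},{"x":0,"y":0,"z":1,"yaw":0},{"x":0,"y":0,"z":1,"yaw":0},{"x":0,"y":0,"z":0,"yaw":0}]'
python3 - <<'E'
from h import *
go(.6073,.004,.089,-85)
E
```

```text
time_s: 4.07
tcp_pos: [0.6028, 0.0045, 0.1237]
eef_rot: [179.1, -1.5, -85.3]
contact_force: [-1.9, -0.6, -0.8]
gripper_width: 0.0878
t 4.07 pos [0.6028 0.0045 0.1237] rot [179.1  -1.5 -85.3] j [ 20.  19. -16.   1. -57. -16.] F [-1.9 -0.6 -0.8] w 0.0878 | units x y z [-0.   -0.2   1.39] yaw -0.08
```

```bash
python3 -m inch '[{"x":0,"y":-0.2,"z":0.8,"yaw":0},{"x":0,"y":0,"z":0.6,"yaw":0},{"x":0,"y":0,"z":0,"yaw":0}]'
python3 - <<'E'
from h import *
go(.6073,.004,.089,-85)
E
```

```text
time_s: 4.32
tcp_pos: [0.6071, 0.0057, 0.0898]
eef_rot: [179.1, -1.5, -85.2]
contact_force: [-0.6, 0.0, -0.6]
gripper_width: 0.0875
t 4.32 pos [0.6071 0.0057 0.0898] rot [179.1  -1.5 -85.2] j [ 20.  21. -17.   2. -53. -16.] F [-0.6  0.  -0.6] w 0.0875 | units x y z [ 0.07 -0.    0.04] yaw -0.04
```

```bash
python3 -m inch '[{"x":0.05,"y":0,"z":0,"yaw":0},{"x":0,"y":0,"z":0,"yaw":0},{"x":0,"y":0,"z":0,"yaw":0},{"x":0,"y":0,"z":0,"yaw":0},{"x":0,"y":0,"z":0,"yaw":0}]' -1 25
python3 -m inch '[{"x":0,"y":0,"z":0,"yaw":0},{"x":0,"y":0,"z":0,"yaw":0},{"x":0,"y":0,"z":0,"yaw":0}]'
python3 - <<'E'
from h import *
go(.6073,.004,.175,-85)
E
```

```text
time_s: 4.73
tcp_pos: [0.6095, 0.0061, 0.0961]
eef_rot: [179.5, -1.5, -85.0]
contact_force: [0.1, 0.5, -0.1]
gripper_width: 0.0598
time_s: 4.98
tcp_pos: [0.6103, 0.0064, 0.0981]
eef_rot: [179.6, -1.5, -85.0]
contact_force: [0.0, -0.4, -0.6]
gripper_width: 0.0401
t 4.98 pos [0.6103 0.0064 0.0981] rot [179.6  -1.5 -85. ] j [ 20.  20. -17.   2. -53. -16.] F [ 0.  -0.4 -0.6] w 0.0401 | units x y z [ 0.16  0.15 -3.07] yaw -0.01
```

The tool creeps up about 1 mm per idle row. I correct that before the jaws meet the knob.

```bash
python3 -m inch '[{"x":0,"y":0.1,"z":0.4,"yaw":0},{"x":0,"y":0,"z":0.05,"yaw":0},{"x":0,"y":0,"z":0.03,"yaw":0},{"x":0,"y":0,"z":0.03,"yaw":0},{"x":0,"y":0,"z":0.03,"yaw":0}]'
python3 - <<'E'
from h import *
go(.6073,.004,.089,-85)
E
```

```text
time_s: 5.4
tcp_pos: [0.6081, 0.0057, 0.086]
eef_rot: [179.7, -1.5, -85.0]
contact_force: [-4.5, 2.0, 8.9]
gripper_width: 0.0205
t 5.4 pos [0.6081 0.0057 0.086 ] rot [179.7  -1.5 -85. ] j [ 20.  21. -18.   2. -52. -16.] F [-4.5  2.   8.9] w 0.0205 | units x y z [ 0.07  0.04 -0.12] yaw 0.0
```

```bash
python3 -m inch '[{"x":0,"y":0,"z":-0.1,"yaw":0},{"x":0,"y":0,"z":-0.3,"yaw":0},{"x":0,"y":0,"z":-0.6,"yaw":0},{"x":0,"y":0,"z":-0.8,"yaw":0},{"x":0,"y":0,"z":-1,"yaw":0}]' - 30
python3 -m inch '[{"x":0,"y":0,"z":-0.8,"yaw":0},{"x":0,"y":0,"z":0,"yaw":0}]'
python3 - <<'E'
from h import *
go(.452,-.328,.175,-85)
ci,im,d=cap("wrist");cv2.imwrite("pics/w2.png",im[...,::-1])
E
```

```text
time_s: 5.82
tcp_pos: [0.6036, 0.0066, 0.1519]
eef_rot: [179.0, -1.6, -85.0]
contact_force: [-0.0, 0.6, -1.0]
gripper_width: 0.0203
time_s: 5.98
tcp_pos: [0.6061, 0.0074, 0.1778]
eef_rot: [179.3, -1.6, -85.0]
contact_force: [1.4, -0.2, -0.3]
gripper_width: 0.0207
t 5.98 pos [0.6061 0.0074 0.1778] rot [179.3  -1.6 -85. ] j [ 20.  16. -12.   2. -63. -16.] F [ 1.4 -0.2 -0.3] w 0.0207 | units x y z [12.82  7.3   0.56] yaw -0.0
```

View pics/w2.png

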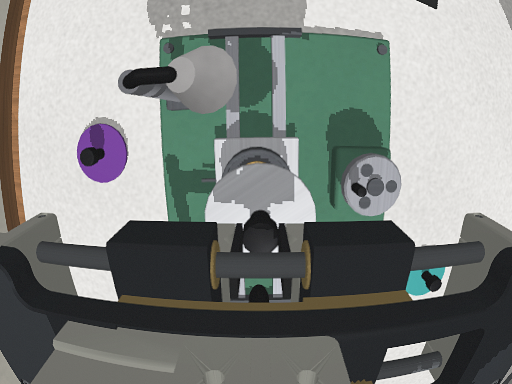

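The lid is in the jaws (knob at about (260,232)) and the open pot shows below it at (255,160). Next I carry the lid to the mat, pulling back first to stay clear of the lamp.

```bash
python3 -m inch '[{"x":0.4,"y":1,"z":0,"yaw":0},{"x":1,"y":1,"z":0,"yaw":0},{"x":1,"y":0.6,"z":0,"yaw":0},{"x":1,"y":0.5,"z":0,"yaw":0},{"x":1,"y":0.5,"z":0,"yaw":0}]'
python3 -m inch '[{"x":1,"y":0.5,"z":0,"yaw":0},{"x":1,"y":0.5,"z":0,"yaw":0},{"x":1,"y":0.5,"z":0,"yaw":0},{"x":1,"y":0.5,"z":0,"yaw":0},{"x":1,"y":0.5,"z":0,"yaw":0}]'
python3 - <<'E'
from h import *
go(.452,-.328,.1,-85)
E
```

```text
time_s: 6.45
tcp_pos: [0.5219, -0.1093, 0.1761]
eef_rot: [178.9, -1.5, -84.7]
contact_force: [1.0, -0.8, -0.5]
gripper_width: 0.0204
time_s: 6.87
tcp_pos: [0.4643, -0.2444, 0.1767]
eef_rot: [178.5, -1.4, -84.7]
contact_force: [-0.1, 0.4, -0.9]
gripper_width: 0.0209
t 6.87 pos [ 0.4643 -0.2444  0.1767] rot [178.5  -1.4 -84.7] j [ -5.   9. -22.   2. -61.   9.] F [-0.1  0.4 -0.9] w 0.0209 | units x y z [3.21 0.72 3.17] yaw 0.08
```

```bash
python3 -m inch '[{"x":1,"y":0.2,"z":0.3,"yaw":0},{"x":1,"y":0.2,"z":0.6,"yaw":0},{"x":0.8,"y":0.2,"z":0.8,"yaw":0},{"x":0,"y":0.1,"z":0.8,"yaw":0},{"x":0,"y":0,"z":0.6,"yaw":0}]'
python3 - <<'E'
from h import *
go(.452,-.328,.045,-85)
E
```

```text
time_s: 7.28
tcp_pos: [0.4475, -0.3259, 0.099]
eef_rot: [178.6, -1.4, -85.0]
contact_force: [-0.3, 0.8, -2.0]
gripper_width: 0.0205
t 7.28 pos [ 0.4475 -0.3259  0.099 ] rot [178.6  -1.4 -85. ] j [-14.  15. -25.   2. -51.  18.] F [-0.3  0.8 -2. ] w 0.0205 | units x y z [ 0.05 -0.22  2.16] yaw 0.01
```

```bash
python3 -m inch '[{"x":0,"y":-0.2,"z":0.6,"yaw":0},{"x":0,"y":0,"z":0.6,"yaw":0},{"x":0,"y":0,"z":0.5,"yaw":0},{"x":0,"y":0,"z":0.3,"yaw":0},{"x":0,"y":0,"z":0.1,"yaw":0}]'
python3 - <<'E'
from h import *
go(.452,-.328,.032,-85)
E
```

```text
time_s: 7.7
tcp_pos: [0.4446, -0.3266, 0.0364]
eef_rot: [178.0, -1.1, -85.3]
contact_force: [-0.0, 0.3, 0.4]
gripper_width: 0.0203
t 7.7 pos [ 0.4446 -0.3266  0.0364] rot [178.   -1.1 -85.3] j [-15.  20. -28.   2. -43.  18.] F [-0.   0.3  0.4] w 0.0203 | units x y z [ 0.08 -0.3   0.17] yaw -0.06
```

```bash
python3 -m inch '[{"x":0,"y":-0.15,"z":0.08,"yaw":0},{"x":0,"y":0,"z":0.08,"yaw":0}]'
python3 -m inch '[{"x":0,"y":0,"z":0.06,"yaw":0},{"x":0,"y":0,"z":0.06,"yaw":0}]'
```

```text
time_s: 7.87
tcp_pos: [0.4478, -0.3263, 0.0315]
eef_rot: [177.9, -1.1, -85.3]
contact_force: [-5.3, 2.1, 15.0]
gripper_width: 0.0206
time_s: 8.03
tcp_pos: [0.4476, -0.3266, 0.0314]
eef_rot: [177.8, -1.1, -85.2]
contact_force: [-5.0, 4.8, 13.8]
gripper_width: 0.0204
```

Contact on the mat reads 14 N. I open the jaws.

```bash
python3 -m inch '[{"x":0,"y":0,"z":0,"yaw":0},{"x":0,"y":0,"z":0,"yaw":0},{"x":0,"y":0,"z":0,"yaw":0}]' 0 20
python3 -m inch '[{"x":0,"y":0,"z":-0.3,"yaw":0},{"x":0,"y":0,"z":-0.8,"yaw":0},{"x":0,"y":0,"z":-1,"yaw":0},{"x":0,"y":0,"z":-1,"yaw":0},{"x":0,"y":0,"z":-1,"yaw":0}]' 1
python3 -m inch '[{"x":0,"y":0,"z":-1,"yaw":0},{"x":0,"y":0,"z":-1,"yaw":0},{"x":0,"y":0,"z":0,"yaw":0}]' 1
python3 - <<'E'
from h import *
ci,im,d=cap("wrist");np.savez("wr2.npz",im=im,d=d,P=ci["pose"],m=ci["mtx"])
cv2.imwrite("pics/w3.png",im[...,::-1])
go(.491,-.0066,.17,-85)
E
```

```text
time_s: 8.28
tcp_pos: [0.4497, -0.327, 0.0343]
eef_rot: [178.1, -1.2, -85.1]
contact_force: [-0.5, -0.2, 0.1]
gripper_width: 0.0351
time_s: 8.7
tcp_pos: [0.4502, -0.3232, 0.1373]
eef_rot: [177.6, -1.0, -85.1]
contact_force: [0.4, -0.5, -0.6]
gripper_width: 0.0683
time_s: 8.95
tcp_pos: [0.4547, -0.3232, 0.1974]
eef_rot: [178.1, -1.3, -85.1]
contact_force: [0.1, -0.7, 0.6]
gripper_width: 0.0856
t 9.0 pos [ 0.454  -0.3227  0.1953] rot [178.   -1.2 -85.1] j [-14.  11. -16.   2. -64.  18.] F [ 0.9 -0.4 -0.5] w 0.0863 | units x y z [-12.49  -2.58   0.66] yaw -0.02
```

View pics/w3.png

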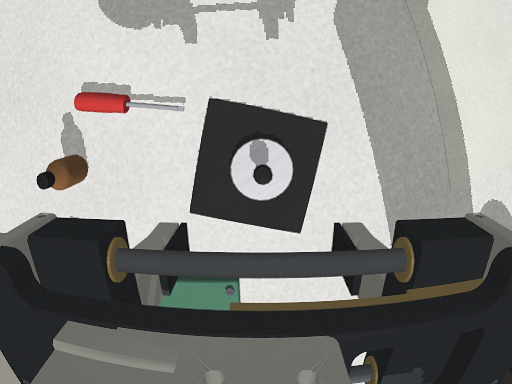

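The lid stands knob up in the middle of the mat, at (262,168). The bottle and screwdriver are undisturbed. Now back to the wheel.

```bash
python3 -m inch '[{"x":-1,"y":-0.2,"z":0,"yaw":0},{"x":-1,"y":-0.2,"z":0,"yaw":0},{"x":-1,"y":-0.2,"z":0,"yaw":0},{"x":-1,"y":-0.2,"z":0,"yaw":0},{"x":-1,"y":-0.2,"z":0,"yaw":0}]' >/dev/null
python3 -m inch '[{"x":-1,"y":-0.2,"z":0,"yaw":0},{"x":-1,"y":-0.2,"z":0,"yaw":0},{"x":-1,"y":-0.2,"z":0,"yaw":0},{"x":-1,"y":-0.2,"z":0,"yaw":0},{"x":-1,"y":-0.2,"z":0,"yaw":0}]' >/dev/null
python3 -m inch '[{"x":0,"y":0,"z":0,"yaw":1},{"x":0,"y":0,"z":0,"yaw":1},{"x":0,"y":0,"z":0,"yaw":1},{"x":0,"y":0,"z":0,"yaw":1},{"x":0,"y":0,"z":0,"yaw":1}]' >/dev/null
python3 -m inch '[{"x":0,"y":0,"z":0,"yaw":1},{"x":0,"y":0,"z":0,"yaw":1},{"x":0,"y":0,"z":0,"yaw":1},{"x":0,"y":0,"z":0,"yaw":1},{"x":0,"y":0,"z":0,"yaw":1}]'
python3 - <<'E'
from h import *
go(.491,-.0066,.17,-235)
E
```

```text
time_s: 10.67
tcp_pos: [0.4763, -0.0563, 0.1811]
eef_rot: [178.8, -2.5, -126.9]
contact_force: [0.8, 1.1, 0.7]
gripper_width: 0.0877
t 10.67 pos [ 0.4763 -0.0563  0.1811] rot [ 178.8   -2.5 -126.9] j [ 17.   5. -25.   1. -63. -54.] F [0.8 1.1 0.7] w 0.0877 | units x y z [-1.96  0.72  0.37] yaw 27.02
```

```bash
Y='{"x":0,"y":0,"z":0,"yaw":1}' ; unset Y
python3 -m inch '[{"x":-1,"y":0.4,"z":0,"yaw":0},{"x":-0.8,"y":0.4,"z":0,"yaw":0},{"x":0,"y":0,"z":0,"yaw":1},{"x":0,"y":0,"z":0,"yaw":1},{"x":0,"y":0,"z":0,"yaw":1}]' >/dev/null
python3 -m inch '[{"x":0,"y":0,"z":0,"yaw":1},{"x":0,"y":0,"z":0,"yaw":1},{"x":0,"y":0,"z":0,"yaw":1},{"x":0,"y":0,"z":0,"yaw":1},{"x":0,"y":0,"z":0,"yaw":1}]' >/dev/null
python3 -m inch '[{"x":0,"y":0,"z":0,"yaw":1},{"x":0,"y":0,"z":0,"yaw":1},{"x":0,"y":0,"z":0,"yaw":1},{"x":0,"y":0,"z":0,"yaw":1},{"x":0,"y":0,"z":0,"yaw":1}]' >/dev/null
python3 -m inch '[{"x":0,"y":0,"z":0,"yaw":1},{"x":0,"y":0,"z":0,"yaw":1},{"x":0,"y":0,"z":0,"yaw":1},{"x":0,"y":0,"z":0,"yaw":1},{"x":0,"y":0,"z":0,"yaw":1}]'
python3 - <<'E'
from h import *
go(.491,-.0066,.17,-228)
E
```

```text
time_s: 12.33
tcp_pos: [0.4787, -0.0074, 0.1696]
eef_rot: [-177.3, -2.8, 157.1]
contact_force: [0.2, 0.6, 1.0]
gripper_width: 0.0877
t 12.33 pos [ 0.4787 -0.0074  0.1696] rot [-177.3   -2.8  157.1] j [  23.    7.  -25.   -0.  -63. -135.] F [0.2 0.6 1. ] w 0.0877 | units x y z [-0.44  0.22 -0.05] yaw 6.28
```

```bash
cd .;
python3 -m inch '[{"x":0,"y":0,"z":0,"yaw":1},{"x":0,"y":0,"z":0,"yaw":1},{"x":0,"y":0,"z":0,"yaw":1},{"x":0,"y":0,"z":0,"yaw":1},{"x":0,"y":0,"z":0,"yaw":1}]' >/dev/null
python3 -m inch '[{"x":-0.4,"y":0.3,"z":0.5,"yaw":0},{"x":0,"y":0,"z":0.6,"yaw":0}]'
python3 - <<'E'
from h import *
ci,im,d=cap("wrist");W=wworld(ci,d);cv2.imwrite("pics/w4.png",im[...,::-1])
np.savez("wr3.npz",im=im,W=W)
go(.491,-.0066,.063,-228)
E
```

```text
time_s: 12.92
tcp_pos: [0.4886, -0.0096, 0.1405]
eef_rot: [-176.5, -1.6, 135.8]
contact_force: [0.7, 0.6, 0.1]
gripper_width: 0.0878
t 12.97 pos [ 0.4856 -0.01    0.1374] rot [-176.3   -1.8  135.7] j [  22.    9.  -26.   -0.  -59. -156.] F [-2.6  0.3 -5.1] w 0.0877 | units x y z [-0.15  0.44  2.95] yaw 0.93
```

View pics/w4.png

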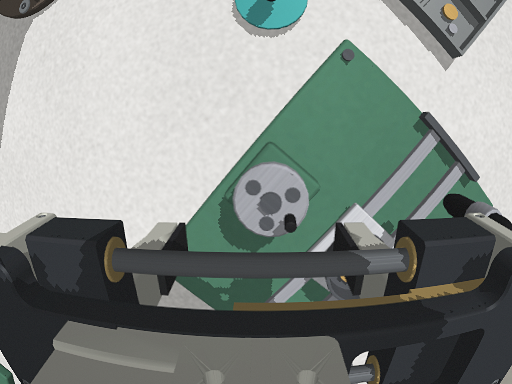

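The wrist view shows the wheel at (271,200) between the fingers and the handle at (291,223). I refine the wheel centre.

```bash
cd .
python3 - <<'E'
from h import *
W=np.load("wr3.npz")["W"]
rep("wheel",W,271,200,45,.068,.082);rep("handle",W,291,218,14,.088,.105)
go(.491,-.0068,.063,-226)
E
```

```text
wheel 4223 mean [ 0.4887 -0.0058  0.0761] circ [490.8  -7.2] 32.0
handle 151 mean [ 0.5105 -0.0045  0.0962] circ [511.3  -5. ] 4.9
t 12.97 pos [ 0.4856 -0.01    0.1374] rot [-176.3   -1.8  135.7] j [  22.    9.  -26.   -0.  -59. -156.] F [-2.6  0.3 -5.1] w 0.0877 | units x y z [-0.16  0.44  2.95] yaw 0.43
```

```bash
cd .;
python3 -m inch '[{"x":-0.1,"y":0.4,"z":0.7,"yaw":0},{"x":0,"y":0,"z":0.7,"yaw":0},{"x":0,"y":0,"z":0.5,"yaw":0},{"x":0,"y":0,"z":0.3,"yaw":0},{"x":0,"y":0,"z":0.1,"yaw":0}]'
python3 - <<'E'
from h import *
go(.4905,-.0068,.063,-226)
E
```

```text
time_s: 13.38
tcp_pos: [0.4885, -0.0065, 0.0765]
eef_rot: [-176.1, -1.9, 135.7]
contact_force: [-0.7, 0.0, -0.2]
gripper_width: 0.0877
t 13.38 pos [ 0.4885 -0.0065  0.0765] rot [-176.1   -1.9  135.7] j [  22.   14.  -30.   -0.  -51. -156.] F [-0.7  0.  -0.2] w 0.0877 | units x y z [-0.08  0.08  0.53] yaw 0.43
```

```bash
cd .;
python3 -m inch '[{"x":-0.08,"y":0.08,"z":0.3,"yaw":0},{"x":0,"y":0,"z":0.2,"yaw":0},{"x":0,"y":0,"z":0.05,"yaw":0}]'
python3 -m inch '[{"x":0,"y":0,"z":0.03,"yaw":0},{"x":0,"y":0,"z":0.03,"yaw":0},{"x":0,"y":0,"z":0.03,"yaw":0},{"x":0,"y":0,"z":0.03,"yaw":0},{"x":0,"y":0,"z":0.03,"yaw":0}]' -1 40
python3 - <<'E'
from h import *
go(.4905,-.0068,.063,-226)
E
```

```text
time_s: 13.63
tcp_pos: [0.4907, -0.0068, 0.0622]
eef_rot: [-176.1, -1.9, 135.7]
contact_force: [0.3, -0.6, 0.7]
gripper_width: 0.0876
time_s: 14.05
tcp_pos: [0.4915, -0.0067, 0.0597]
eef_rot: [-176.2, -1.8, 135.8]
contact_force: [-3.0, 1.8, 9.7]
gripper_width: 0.0617
t 14.05 pos [ 0.4915 -0.0067  0.0597] rot [-176.2   -1.8  135.8] j [  22.   15.  -31.   -0.  -48. -156.] F [-3.   1.8  9.7] w 0.0617 | units x y z [ 0.03 -0.04 -0.13] yaw 0.44
```

Gripped across the rim at yaw 135.8. I turn anticlockwise with negative tool yaw.

```bash
cd .;
python3 -m inch '[{"x":0,"y":0,"z":-0.05,"yaw":-1},{"x":0,"y":0,"z":0,"yaw":-1},{"x":0,"y":0,"z":0,"yaw":-1},{"x":0,"y":0,"z":0,"yaw":-1},{"x":0,"y":0,"z":0,"yaw":-1}]'
python3 - <<'E'
from h import *
go(.4908,-.007,.063,80)
E
```

```text
time_s: 14.47
tcp_pos: [0.4912, -0.0067, 0.0598]
eef_rot: [-177.1, -3.1, 156.4]
contact_force: [1.8, 1.2, -1.8]
gripper_width: 0.0616
t 14.47 pos [ 0.4912 -0.0067  0.0598] rot [-177.1   -3.1  156.4] j [  22.   15.  -30.   -0.  -48. -135.] F [ 1.8  1.2 -1.8] w 0.0616 | units x y z [ 0.02 -0.02 -0.12] yaw 19.09
```

Clean: 20.6° turned, forces small, centre held. I continue.

```bash
cd .;
python3 -m inch '[{"x":0,"y":0,"z":-0.05,"yaw":-1},{"x":0,"y":0,"z":0,"yaw":-1},{"x":0,"y":0,"z":0,"yaw":-1},{"x":0,"y":0,"z":0,"yaw":-1},{"x":0,"y":0,"z":0,"yaw":-1}]'
python3 -m inch '[{"x":0,"y":0,"z":0,"yaw":-1},{"x":0,"y":0,"z":0,"yaw":-1},{"x":0,"y":0,"z":0,"yaw":-1},{"x":0,"y":0,"z":0,"yaw":-1},{"x":0,"y":0,"z":0,"yaw":-1}]'
python3 -m inch '[{"x":0,"y":0,"z":0,"yaw":-1},{"x":0,"y":0,"z":0,"yaw":-1},{"x":0,"y":0,"z":0,"yaw":-1},{"x":0,"y":0,"z":0,"yaw":-1},{"x":0,"y":0,"z":0,"yaw":-1}]'
python3 - <<'E'
from h import *
go(.4908,-.007,.061,80)
E
```

```text
time_s: 14.88
tcp_pos: [0.4911, -0.0069, 0.0599]
eef_rot: [-178.3, -4.0, 177.5]
contact_force: [-0.2, 2.5, -0.1]
gripper_width: 0.0617
time_s: 15.3
tcp_pos: [0.4912, -0.007, 0.0602]
eef_rot: [-179.7, -4.4, -161.4]
contact_force: [-1.2, 1.6, -1.0]
gripper_width: 0.0617
time_s: 15.72
tcp_pos: [0.4912, -0.0072, 0.061]
eef_rot: [178.8, -4.3, -140.2]
contact_force: [-3.1, 2.3, 4.5]
gripper_width: 0.0613
t 15.72 pos [ 0.4912 -0.0072  0.061 ] rot [ 178.8   -4.3 -140.2] j [ 22.  15. -31.   0. -49. -73.] F [-3.1  2.3  4.5] w 0.0613 | units x y z [0.01 0.02 0.  ] yaw 34.95
```

```bash
cd .;
python3 -m inch '[{"x":0,"y":0,"z":0,"yaw":-1},{"x":0,"y":0,"z":0,"yaw":-1},{"x":0,"y":0,"z":0,"yaw":-1},{"x":0,"y":0,"z":0,"yaw":-1},{"x":0,"y":0,"z":0,"yaw":-1}]'
python3 -m inch '[{"x":0,"y":0,"z":0,"yaw":-1},{"x":0,"y":0,"z":0,"yaw":-1},{"x":0,"y":0,"z":0,"yaw":-1},{"x":0,"y":0,"z":0,"yaw":-1},{"x":0,"y":0,"z":0,"yaw":-1}]'
python3 -m inch '[{"x":0,"y":0,"z":0,"yaw":-1},{"x":0,"y":0,"z":0,"yaw":-1},{"x":0,"y":0,"z":0,"yaw":-1},{"x":0,"y":0,"z":0,"yaw":-1},{"x":0,"y":0,"z":0,"yaw":-1}]'
python3 - <<'E'
from h import *
go(.4908,-.007,.061,80)
ci,im,d=cap("scene");cv2.imwrite("pics/s2.png",im[...,::-1])
E
```

```text
time_s: 16.13
tcp_pos: [0.492, -0.0074, 0.062]
eef_rot: [177.5, -3.5, -119.1]
contact_force: [0.6, -4.1, 24.1]
gripper_width: 0.0596
time_s: 16.55
tcp_pos: [0.4984, -0.0098, 0.0678]
eef_rot: [177.1, -2.5, -97.8]
contact_force: [-0.3, -0.2, -0.3]
gripper_width: 0.0177
time_s: 16.97
tcp_pos: [0.4992, -0.0097, 0.069]
eef_rot: [176.6, -1.3, -76.8]
contact_force: [-0.8, -0.1, 0.4]
gripper_width: -0.0
t 16.97 pos [ 0.4992 -0.0097  0.069 ] rot [176.6  -1.3 -76.8] j [ 22.  15. -30.   1. -49. -10.] F [-0.8 -0.1  0.4] w -0.0 | units x y z [-0.19  0.28  0.33] yaw -39.21
```

View pics/s2.png

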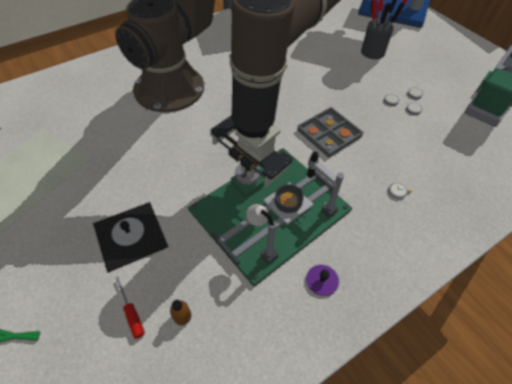

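The grip was lost at the end: the pads slid off the rim and the jaws shut on nothing. The pot, visible at (290,198), has moved left as wanted. I raise, reopen and look.

```bash
cd .;
python3 -m inch '[{"x":0,"y":0,"z":-0.5,"yaw":0},{"x":0,"y":0,"z":-0.8,"yaw":0},{"x":0,"y":0,"z":-0.8,"yaw":0},{"x":0,"y":0,"z":-0.8,"yaw":0},{"x":0,"y":0,"z":0,"yaw":0}]'
python3 -m inch '[{"x":0,"y":0,"z":0,"yaw":0},{"x":0,"y":0,"z":0,"yaw":0},{"x":0,"y":0,"z":0,"yaw":0},{"x":0,"y":0,"z":0,"yaw":0},{"x":0,"y":0,"z":0,"yaw":0}]' 1
python3 - <<'E'
from h import *
go(.4908,-.007,.13,80)
ci,im,d=cap("wrist");W=wworld(ci,d);cv2.imwrite("pics/w5.png",im[...,::-1])
np.savez("wr4.npz",im=im,W=W)
E
```

```text
time_s: 17.43
tcp_pos: [0.5021, -0.0075, 0.1436]
eef_rot: [176.4, -1.3, -77.0]
contact_force: [1.0, 0.5, 0.4]
gripper_width: 0.0004
time_s: 17.85
tcp_pos: [0.5016, -0.0075, 0.1431]
eef_rot: [176.5, -1.3, -77.2]
contact_force: [-0.5, -0.2, 0.8]
gripper_width: 0.0284
t 17.85 pos [ 0.5016 -0.0075  0.1431] rot [176.5  -1.3 -77.2] j [ 22.  10. -25.   1. -59. -10.] F [-0.5 -0.2  0.8] w 0.0284 | units x y z [-0.13  0.39  0.55] yaw -39.31
```

View pics/w5.png

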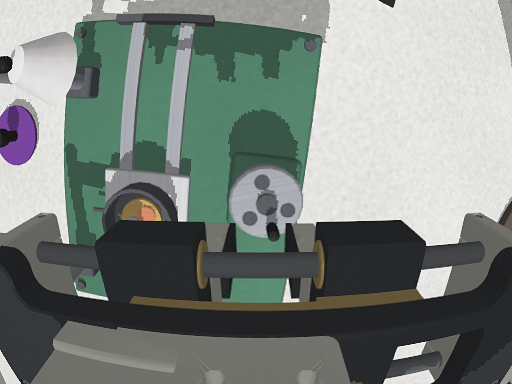

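```bash
cd .;
python3 -m inch '[{"x":0,"y":0.3,"z":0,"yaw":0},{"x":0,"y":0,"z":0,"yaw":0},{"x":0,"y":0,"z":0,"yaw":0},{"x":0,"y":0,"z":0,"yaw":0},{"x":0,"y":0,"z":0,"yaw":0}]' 1
python3 - <<'E'
from h import *
W=np.load("wr4.npz")["W"]
rep("wheel",W,266,200,42,.068,.082);rep("handle",W,273,231,12,.088,.105)
rep("pot rim",W,140,213,42,.055,.07)
go(.4908,-.007,.13,80)
E
```

```text
time_s: 18.32
tcp_pos: [0.4925, -0.0097, 0.1423]
eef_rot: [176.3, -1.3, -77.3]
contact_force: [0.0, 0.2, -0.2]
gripper_width: 0.0654
wheel 4059 mean [ 0.4926 -0.0104  0.076 ] circ [490.9  -7.9] 32.1
handle 147 mean [0.483  0.0104 0.0957] circ [482.4  11.5] 4.9
pot rim 733 mean [0.6076 0.0217 0.0626] circ [603.2  41.2] 36.0
t 18.32 pos [ 0.4925 -0.0097  0.1423] rot [176.3  -1.3 -77.3] j [ 22.   9. -26.   1. -59. -10.] F [ 0.   0.2 -0.2] w 0.0654 | units x y z [-0.13  0.01  0.49] yaw -39.32
```

Handle at 113.7° (turned 107.7°, so 37.7 mm); pot rim radius 36.0 mm at (0.603,0.041), displaced 38 mm, which agrees. About 68 mm (≈195°) remains. I will regrasp lower, in turns of about 95°, pressing down slightly against the creep.

```bash
cd .;
python3 -m inch '[{"x":0,"y":0,"z":0,"yaw":-1},{"x":0,"y":0,"z":0,"yaw":-1},{"x":0,"y":0,"z":0,"yaw":-1},{"x":0,"y":0,"z":0,"yaw":-1},{"x":0,"y":0,"z":0,"yaw":-1}]' 0.9 45
python3 -m inch '[{"x":0,"y":0,"z":0,"yaw":-1},{"x":0,"y":0,"z":0,"yaw":-1},{"x":0,"y":0,"z":0,"yaw":-1},{"x":0,"y":0,"z":0,"yaw":-1},{"x":0,"y":0,"z":0,"yaw":-1}]'
python3 -m inch '[{"x":0,"y":0,"z":0,"yaw":-1},{"x":0,"y":0,"z":0,"yaw":-1},{"x":0,"y":0,"z":0,"yaw":0}]'
python3 - <<'E'
from h import *
go(.4908,-.0075,.06,-15)
E
```

```text
time_s: 18.73
tcp_pos: [0.4929, -0.0095, 0.1424]
eef_rot: [176.1, 0.1, -56.6]
contact_force: [0.5, -0.5, -0.0]
gripper_width: 0.0833
time_s: 19.15
tcp_pos: [0.4934, -0.0094, 0.1425]
eef_rot: [176.4, 1.4, -35.6]
contact_force: [0.3, 1.1, 0.3]
gripper_width: 0.0833
time_s: 19.4
tcp_pos: [0.4938, -0.0093, 0.1426]
eef_rot: [176.7, 1.9, -27.0]
contact_force: [0.0, -0.1, -0.3]
gripper_width: 0.0833
t 19.4 pos [ 0.4938 -0.0093  0.1426] rot [176.7   1.9 -27. ] j [ 22.   9. -26.   1. -59.  40.] F [ 0.  -0.1 -0.3] w 0.0833 | units x y z [-0.03 -0.2   3.3 ] yaw -3.0
```

```bash
cd .;
python3 -m inch '[{"x":0,"y":-0.2,"z":0.8,"yaw":0},{"x":0,"y":0,"z":0.8,"yaw":0},{"x":0,"y":0,"z":0.7,"yaw":0},{"x":0,"y":0,"z":0.4,"yaw":0},{"x":0,"y":0,"z":0.1,"yaw":0}]'
python3 - <<'E'
from h import *
go(.4908,-.0075,.058,-15)
E
```

```text
time_s: 19.82
tcp_pos: [0.4947, -0.0066, 0.072]
eef_rot: [176.9, 1.6, -27.6]
contact_force: [-0.6, -0.1, 0.9]
gripper_width: 0.0833
t 19.82 pos [ 0.4947 -0.0066  0.072 ] rot [176.9   1.6 -27.6] j [ 23.  14. -31.   1. -49.  39.] F [-0.6 -0.1  0.9] w 0.0833 | units x y z [-0.1   0.07  0.57] yaw -3.16
```

```bash
cd .;
python3 -m inch '[{"x":-0.1,"y":0.05,"z":0.3,"yaw":0},{"x":0,"y":0,"z":0.2,"yaw":0},{"x":-0.05,"y":0,"z":0.1,"yaw":0}]'
python3 -m inch '[{"x":0,"y":0,"z":0.03,"yaw":0},{"x":0,"y":0,"z":0.03,"yaw":0},{"x":0,"y":0,"z":0.03,"yaw":0},{"x":0,"y":0,"z":0.03,"yaw":0},{"x":0,"y":0,"z":0.03,"yaw":0}]' -1 45
python3 - <<'E'
from h import *
go(.4908,-.0075,.058,-15)
E
```

```text
time_s: 20.07
tcp_pos: [0.4903, -0.0064, 0.0566]
eef_rot: [176.9, 1.6, -27.8]
contact_force: [0.3, 0.3, 0.4]
gripper_width: 0.0831
time_s: 20.48
tcp_pos: [0.4904, -0.0067, 0.0544]
eef_rot: [176.9, 1.5, -27.9]
contact_force: [-4.7, 3.6, 11.5]
gripper_width: 0.0622
t 20.48 pos [ 0.4904 -0.0067  0.0544] rot [176.9   1.5 -27.9] j [ 23.  15. -32.   1. -46.  39.] F [-4.7  3.6 11.5] w 0.0622 | units x y z [ 0.03  0.03 -0.15] yaw -3.21
```

```bash
cd .;
python3 -m inch '[{"x":0,"y":0,"z":-0.08,"yaw":-1},{"x":0,"y":0,"z":0,"yaw":-1},{"x":0,"y":0,"z":0,"yaw":-1},{"x":0,"y":0,"z":0,"yaw":-1},{"x":0,"y":0,"z":0,"yaw":-1}]'
python3 -m inch '[{"x":0,"y":0,"z":0,"yaw":-1},{"x":0,"y":0,"z":0,"yaw":-1},{"x":0,"y":0,"z":0,"yaw":-1},{"x":0,"y":0,"z":0,"yaw":-1},{"x":0,"y":0,"z":0,"yaw":-1}]'
python3 -m inch '[{"x":0,"y":0,"z":0,"yaw":-1},{"x":0,"y":0,"z":0,"yaw":-1},{"x":0,"y":0,"z":0,"yaw":-1},{"x":0,"y":0,"z":0,"yaw":-1},{"x":0,"y":0,"z":0,"yaw":-1}]'
python3 - <<'E'
from h import *
go(.4908,-.0075,.058,80)
E
```

```text
time_s: 20.9
tcp_pos: [0.4902, -0.0071, 0.0545]
eef_rot: [177.6, 2.6, -7.3]
contact_force: [1.7, 1.4, -3.7]
gripper_width: 0.062
time_s: 21.32
tcp_pos: [0.4903, -0.0075, 0.0547]
eef_rot: [178.6, 3.4, 13.9]
contact_force: [-2.8, 3.1, 4.0]
gripper_width: 0.0624
time_s: 21.73
tcp_pos: [0.4905, -0.0079, 0.0554]
eef_rot: [179.7, 3.7, 35.0]
contact_force: [-1.1, 0.5, -4.7]
gripper_width: 0.0624
t 21.73 pos [ 0.4905 -0.0079  0.0554] rot [179.7   3.7  35. ] j [ 23.  15. -32.   1. -46. 101.] F [-1.1  0.5 -4.7] w 0.0624 | units x y z [ 0.01 -0.01 -0.11] yaw -11.25
```

```bash
cd .;
python3 -m inch '[{"x":0,"y":0,"z":0,"yaw":-1},{"x":0,"y":0,"z":0,"yaw":-1},{"x":0,"y":0,"z":0,"yaw":-1},{"x":0,"y":0,"z":0,"yaw":-1},{"x":0,"y":0,"z":0,"yaw":-1}]'
python3 -m inch '[{"x":0,"y":0,"z":0.01,"yaw":-1},{"x":0,"y":0,"z":0.01,"yaw":-1},{"x":0,"y":0,"z":0,"yaw":-1},{"x":0,"y":0,"z":0,"yaw":-1},{"x":0,"y":0,"z":0,"yaw":0}]'
python3 - <<'E'
from h import *
go(.4908,-.0075,.058,80)
E
```

```text
time_s: 22.15
tcp_pos: [0.4909, -0.0081, 0.0561]
eef_rot: [-179.0, 3.5, 56.1]
contact_force: [-2.6, 0.3, 0.6]
gripper_width: 0.0621
time_s: 22.57
tcp_pos: [0.4913, -0.0081, 0.0565]
eef_rot: [-178.2, 2.9, 73.0]
contact_force: [-3.1, -0.5, -4.6]
gripper_width: 0.0623
t 22.57 pos [ 0.4913 -0.0081  0.0565] rot [-178.2    2.9   73. ] j [ 23.  15. -33.   2. -46. 139.] F [-3.1 -0.5 -4.6] w 0.0623 | units x y z [ 0.02 -0.03 -0.06] yaw -1.75
```

The second grasp turned 101° cleanly. I release, raise, rewind and measure the pot and lens.

```bash
cd .;
python3 -m inch '[{"x":0,"y":0,"z":0,"yaw":0},{"x":0,"y":0,"z":0.03,"yaw":0},{"x":0,"y":0,"z":0.03,"yaw":0},{"x":0,"y":0,"z":0,"yaw":0}]' 0.9
python3 -m inch '[{"x":0,"y":0,"z":-0.6,"yaw":0},{"x":0,"y":0,"z":-0.8,"yaw":0},{"x":0,"y":0,"z":-0.8,"yaw":0},{"x":0,"y":0,"z":-0.8,"yaw":0},{"x":0,"y":0,"z":0,"yaw":0}]'
python3 -m inch '[{"x":0,"y":0,"z":0,"yaw":1},{"x":0,"y":0,"z":0,"yaw":1},{"x":0,"y":0,"z":0,"yaw":1},{"x":0,"y":0,"z":0,"yaw":1},{"x":0,"y":0,"z":0,"yaw":1}]'
python3 -m inch '[{"x":0,"y":0,"z":0,"yaw":1},{"x":0,"y":0,"z":0,"yaw":1},{"x":0,"y":0,"z":0,"yaw":1},{"x":0,"y":0,"z":0,"yaw":1},{"x":0,"y":0,"z":0,"yaw":1}]'
python3 - <<'E'
from h import *
ci,im,d=cap("wrist");W=wworld(ci,d);np.savez("wr5.npz",im=im,W=W)
c2,i2,d2=cap("top");np.savez("top2.npz",im=i2,W=world(c2,d2))
cv2.imwrite("pics/c6.png",np.hstack([im[...,::-1],cv2.resize(i2[100:260,160:330,::-1],(408,384))])[:,:920][:, ::1] if 0 else cv2.resize(np.hstack([im[...,::-1],cv2.resize(i2[100:260,160:330,::-1],(408,384))]),(800,334)))
go(.4908,-.0075,.06,-15)
E
```

```text
time_s: 22.9
tcp_pos: [0.4918, -0.0079, 0.0556]
eef_rot: [-178.3, 2.9, 72.6]
contact_force: [-0.6, 0.2, 0.2]
gripper_width: 0.0809
time_s: 23.32
tcp_pos: [0.4945, -0.0053, 0.1324]
eef_rot: [-178.1, 3.1, 72.3]
contact_force: [0.4, -0.3, 1.0]
gripper_width: 0.0833
time_s: 23.73
tcp_pos: [0.4959, -0.0047, 0.1342]
eef_rot: [-179.5, 3.3, 51.3]
contact_force: [0.1, 0.2, 0.5]
gripper_width: 0.0833
time_s: 24.15
tcp_pos: [0.4959, -0.0046, 0.1334]
eef_rot: [179.3, 3.3, 30.0]
contact_force: [0.3, 0.6, 0.6]
gripper_width: 0.0833
t 24.25 pos [ 0.4959 -0.0047  0.1334] rot [179.3   3.3  30.2] j [ 23.  10. -27.   1. -57.  96.] F [ 0.2 -0.4 -0.6] w 0.0833 | units x y z [-0.06 -0.04  2.95] yaw 11.29
```

View pics/c6.png

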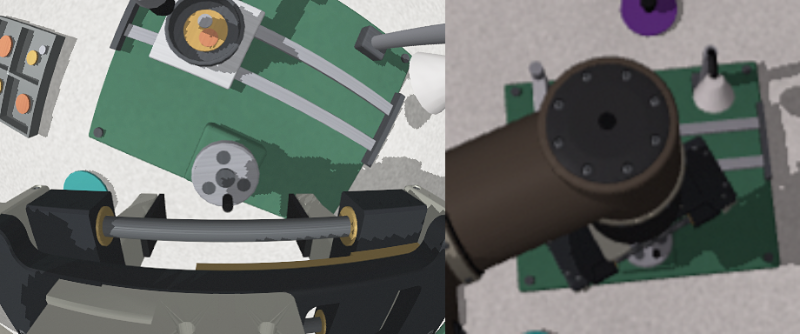

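The wrist half (left) shows the pot at about (235,32) in full-size pixels, with the scope tube at its upper left near (175,5). The wheel is at (259,200) and the handle at (262,234). The top view is blocked by the arm.

```bash
cd .
python3 - <<'E'
from h import *
z=np.load("wr5.npz");W=z["W"];im=z["im"]
rep("wheel",W,259,200,42,.068,.082);rep("handle",W,262,233,14,.088,.105)
rep("pot rim",W,235,32,55,.056,.068)
v,u=np.mgrid[:384,:512]
m=(np.hypot(u-175,v-5)<35)&(W[...,2]>.083);p=W[m];print(m.sum(),p.min(0),p.max(0))
if m.sum():
    print(np.c_[u[m],v[m],p.round(3)][::max(1,m.sum()//12)])
z=np.load("top.npz");im,W=z["im"],z["W"]
m=(np.hypot(u-323*.64,v-262*.64)<20)&(im.sum(2)<110)&(W[...,2]>.166)&(W[...,2]<.175);p=W[m]
print("scope top",m.sum(),p.mean(0),cv2.minEnclosingCircle(p[:,:2].astype(np.float32)*1000))
E
```

```text
wheel 4413 mean [ 0.4941 -0.0055  0.076 ] circ [491.5  -7.6] 32.1
handle 177 mean [ 0.4755 -0.019   0.0957] circ [474.2 -19.8] 5.3
pot rim 1235 mean [0.5934 0.0736 0.0636] circ [599.7  76.8] 36.2
584 [0.58423456 0.09711207 0.08738785] [0.6025126  0.11297735 0.15005437]
[[1.53e+02 0.00e+00 5.85e-01 1.12e-01 1.44e-01]
 [1.56e+02 1.00e+00 5.85e-01 1.10e-01 1.44e-01]
 [1.60e+02 2.00e+00 5.85e-01 1.07e-01 1.44e-01]
 [1.63e+02 3.00e+00 5.85e-01 1.06e-01 1.44e-01]
 [1.69e+02 4.00e+00 5.86e-01 1.03e-01 1.41e-01]
 [1.75e+02 5.00e+00 5.88e-01 1.01e-01 1.38e-01]
 [1.83e+02 6.00e+00 5.90e-01 1.00e-01 1.30e-01]
 [1.93e+02 7.00e+00 5.95e-01 1.01e-01 1.09e-01]
 [1.74e+02 9.00e+00 5.88e-01 1.08e-01 1.19e-01]
 [1.92e+02 1.00e+01 5.93e-01 1.01e-01 1.08e-01]
 [1.88e+02 1.20e+01 5.91e-01 1.02e-01 1.09e-01]
 [1.90e+02 1.40e+01 5.91e-01 1.02e-01 1.04e-01]
 [1.86e+02 1.70e+01 5.88e-01 1.04e-01 1.01e-01]]
scope top 30 [0.59611263 0.11099961 0.16974643] ((597.3091430664062, 111.5228271484375), 7.868513107299805)
```

```bash
cd .
cat > fit.py <<'E'
from h import *
from scipy.optimize import least_squares
def tube(W,u0,v0,rad):
    v,u=np.mgrid[:384,:512]
    m=(np.hypot(u-u0,v-v0)<rad)&(W[...,2]>.09)&(W[...,2]<.165);p=W[m][:,:2]
    s=least_squares(lambda c:np.hypot(*(p-c).T)-.010,[.597,.111],loss="soft_l1",f_scale=.001)
    e=np.abs(np.hypot(*(p-s.x).T)-.010);print("tube",len(p),s.x.round(4),"med err",np.median(e).round(4));return s.x
E
python3 - <<'E'
from fit import *
W=np.load("wr5.npz")["W"];c=tube(W,175,5,40)
d=np.array([-.0907,.9959]);p=np.array([.5997,.0768]);q=c-p
print("along",q@d,"across",q[0]*d[1]-q[1]*d[0],"deg",np.degrees(q@d/.02))
go(.4908,-.0075,.06,-27)
E
```

```text
tube 582 [0.5951 0.1097] med err 0.001
along 0.03317567238719859 across -0.0015957414135432807 deg 95.04130051475919
t 24.25 pos [ 0.4959 -0.0047  0.1334] rot [179.3   3.3  30.2] j [ 23.  10. -27.   1. -57.  96.] F [ 0.2 -0.4 -0.6] w 0.0833 | units x y z [-0.06 -0.04  2.95] yaw 14.29
```

Both methods agree: 33.2 to 33.4 mm remain, about 95°. I rewind and take the last grasp.

```bash
cd .;
python3 -m inch '[{"x":0,"y":0,"z":0,"yaw":1},{"x":0,"y":0,"z":0,"yaw":1},{"x":0,"y":0,"z":0,"yaw":1},{"x":0,"y":0,"z":0,"yaw":1},{"x":0,"y":0,"z":0,"yaw":1}]' >/dev/null
python3 -m inch '[{"x":0,"y":0,"z":0,"yaw":1},{"x":0,"y":0,"z":0,"yaw":1},{"x":0,"y":0,"z":0,"yaw":1},{"x":0,"y":0,"z":0,"yaw":1},{"x":0,"y":0,"z":0,"yaw":1}]' >/dev/null
python3 -m inch '[{"x":0,"y":0,"z":0,"yaw":1},{"x":0,"y":0,"z":0,"yaw":1},{"x":0,"y":-0.1,"z":0.8,"yaw":0},{"x":0,"y":0,"z":0.8,"yaw":0},{"x":0,"y":0,"z":0.2,"yaw":0}]'
python3 - <<'E'
from h import *
go(.4906,-.0077,.057,-27)
E
```

```text
time_s: 25.5
tcp_pos: [0.4966, -0.0034, 0.0877]
eef_rot: [177.2, 1.4, -18.1]
contact_force: [-1.1, -0.2, -0.8]
gripper_width: 0.0834
t 25.5 pos [ 0.4966 -0.0034  0.0877] rot [177.2   1.4 -18.1] j [ 23.  13. -30.   1. -50.  48.] F [-1.1 -0.2 -0.8] w 0.0834 | units x y z [-0.14  0.18  1.24] yaw 2.21
```

```bash
cd .;
python3 -m inch '[{"x":-0.14,"y":0.15,"z":0.5,"yaw":0},{"x":-0.05,"y":0,"z":0.4,"yaw":0},{"x":-0.03,"y":0,"z":0.2,"yaw":0},{"x":0,"y":0,"z":0.08,"yaw":0}]'
python3 - <<'E'
from h import *
go(.4906,-.0077,.056,-27)
E
```

```text
time_s: 25.83
tcp_pos: [0.4888, -0.0068, 0.0574]
eef_rot: [177.1, 1.5, -17.7]
contact_force: [-0.2, -0.2, 0.0]
gripper_width: 0.0833
t 25.83 pos [ 0.4888 -0.0068  0.0574] rot [177.1   1.5 -17.7] j [ 23.  14. -33.   2. -46.  48.] F [-0.2 -0.2  0. ] w 0.0833 | units x y z [0.08 0.01 0.06] yaw 2.32
```

```bash
cd .;
python3 -m inch '[{"x":0.06,"y":0,"z":0.03,"yaw":0},{"x":0,"y":0,"z":0.03,"yaw":0},{"x":0,"y":0,"z":0.03,"yaw":0},{"x":0,"y":0,"z":0.03,"yaw":0},{"x":0,"y":0,"z":0.03,"yaw":0}]' -1 45
python3 -m inch '[{"x":0,"y":0,"z":-0.06,"yaw":-1},{"x":0,"y":0,"z":0,"yaw":-1},{"x":0,"y":0,"z":0,"yaw":-1},{"x":0,"y":0,"z":0,"yaw":-1},{"x":0,"y":0,"z":0,"yaw":-1}]'
python3 -m inch '[{"x":0,"y":0,"z":0,"yaw":-1},{"x":0,"y":0,"z":0,"yaw":-1},{"x":0,"y":0,"z":0,"yaw":-1},{"x":0,"y":0,"z":0,"yaw":-1},{"x":0,"y":0,"z":0,"yaw":-1}]'
python3 -m inch '[{"x":0,"y":0,"z":0,"yaw":-1},{"x":0,"y":0,"z":0,"yaw":-1},{"x":0,"y":0,"z":0,"yaw":-1},{"x":0,"y":0,"z":0,"yaw":-1},{"x":0,"y":0,"z":0,"yaw":-1}]'
python3 - <<'E'
from h import *
go(.4906,-.0077,.056,77)
E
```

```text
time_s: 26.25
tcp_pos: [0.4917, -0.0072, 0.0557]
eef_rot: [177.1, 1.4, -17.6]
contact_force: [-4.8, 2.3, 11.7]
gripper_width: 0.0622
time_s: 26.67
tcp_pos: [0.4916, -0.0072, 0.0558]
eef_rot: [177.9, 2.4, 3.1]
contact_force: [-0.1, 0.8, -3.0]
gripper_width: 0.0622
time_s: 27.08
tcp_pos: [0.4916, -0.0072, 0.056]
eef_rot: [178.8, 3.0, 24.2]
contact_force: [-0.8, 1.9, -3.1]
gripper_width: 0.0623
time_s: 27.5
tcp_pos: [0.4917, -0.0072, 0.0567]
eef_rot: [179.9, 3.3, 45.4]
contact_force: [-2.4, 1.8, -2.5]
gripper_width: 0.0621
t 27.5 pos [ 0.4917 -0.0072  0.0567] rot [179.9   3.3  45.4] j [ 23.  15. -33.   2. -46. 111.] F [-2.4  1.8 -2.5] w 0.0621 | units x y z [-0.04 -0.02  0.03] yaw -7.91
```

```bash
cd .;
python3 -m inch '[{"x":0,"y":0,"z":0,"yaw":-1},{"x":0,"y":0,"z":0,"yaw":-1},{"x":0,"y":0,"z":0,"yaw":-1},{"x":0,"y":0,"z":0,"yaw":-1},{"x":0,"y":0,"z":0,"yaw":-1}]'
python3 -m inch '[{"x":0,"y":0,"z":0,"yaw":-1},{"x":0,"y":0,"z":0,"yaw":-0.8},{"x":0,"y":0,"z":0,"yaw":-0.5},{"x":0,"y":0,"z":0,"yaw":0},{"x":0,"y":0,"z":0,"yaw":0}]'
python3 - <<'E'
from fit import *
go(.4906,-.0077,.056,77)
ci,im,d=cap("wrist");W=wworld(ci,d);np.savez("wr6.npz",im=im,W=W)
E
```

```text
time_s: 27.92
tcp_pos: [0.4917, -0.0071, 0.0572]
eef_rot: [-179.0, 3.1, 66.4]
contact_force: [-1.9, -0.6, -2.9]
gripper_width: 0.062
time_s: 28.33
tcp_pos: [0.4918, -0.007, 0.0575]
eef_rot: [-178.7, 2.7, 76.2]
contact_force: [-1.8, -0.2, -3.7]
gripper_width: 0.0619
t 28.33 pos [ 0.4918 -0.007   0.0575] rot [-178.7    2.7   76.2] j [ 23.  14. -33.   2. -45. 142.] F [-1.8 -0.2 -3.7] w 0.0619 | units x y z [-0.04 -0.04  0.06] yaw -0.19
```

93.8° of 95° turned, so within 0.5 mm. I let go, raise and check.

```bash
cd .;
python3 -m inch '[{"x":0,"y":0,"z":0,"yaw":0},{"x":0,"y":0,"z":0.03,"yaw":0},{"x":0,"y":0,"z":0.03,"yaw":0},{"x":0,"y":0,"z":0,"yaw":0}]' 0.9
python3 -m inch '[{"x":0,"y":0,"z":-0.6,"yaw":0},{"x":0,"y":0,"z":-1,"yaw":0},{"x":0,"y":0,"z":-1,"yaw":0},{"x":0,"y":0,"z":-1,"yaw":0},{"x":0,"y":0,"z":-1,"yaw":0}]'
python3 -m inch '[{"x":0,"y":0,"z":-1,"yaw":1},{"x":0,"y":0,"z":-1,"yaw":1},{"x":0,"y":0,"z":0,"yaw":1},{"x":0,"y":0,"z":0,"yaw":1},{"x":0,"y":0,"z":0,"yaw":1}]'
python3 -m inch '[{"x":0,"y":0,"z":0,"yaw":1},{"x":0,"y":0,"z":0,"yaw":1},{"x":0,"y":0,"z":0,"yaw":1},{"x":0,"y":0,"z":0,"yaw":1},{"x":0,"y":0,"z":0,"yaw":0}]'
python3 - <<'E'
from fit import *
go(.4906,-.0077,.056,77)
ci,im,d=cap("wrist");W=wworld(ci,d);np.savez("wr6.npz",im=im,W=W)
cv2.imwrite("pics/w7.png",im[...,::-1])
E
```

```text
time_s: 28.72
tcp_pos: [0.4924, -0.0068, 0.0567]
eef_rot: [-178.7, 2.7, 76.1]
contact_force: [-0.5, 0.3, -0.5]
gripper_width: 0.0811
time_s: 29.13
tcp_pos: [0.4925, -0.0034, 0.1704]
eef_rot: [-178.1, 3.1, 76.0]
contact_force: [1.2, -0.4, -0.3]
gripper_width: 0.0832
time_s: 29.55
tcp_pos: [0.4982, -0.0002, 0.2311]
eef_rot: [-179.8, 3.1, 55.2]
contact_force: [-0.8, 0.4, 0.5]
gripper_width: 0.0833
time_s: 29.97
tcp_pos: [0.4986, -0.0001, 0.2326]
eef_rot: [179.3, 2.9, 38.1]
contact_force: [-0.8, -0.2, 1.0]
gripper_width: 0.0836
t 29.97 pos [ 4.986e-01 -1.000e-04  2.326e-01] rot [179.3   2.9  38.1] j [ 24.   4. -19.   2. -69. 104.] F [-0.8 -0.2  1. ] w 0.0836 | units x y z [-0.09 -0.05  7.08] yaw -9.73
```

View pics/w7.png

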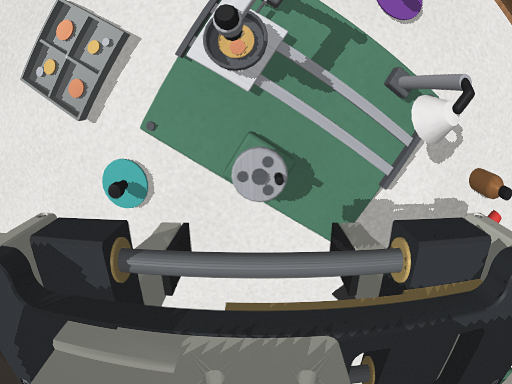

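The pot at (235,42) sits under the scope tube, whose top is at (227,16). The wheel is free at (259,174).

```bash
cd .
python3 - <<'E'
from fit import *
W=np.load("wr6.npz")["W"];c=tube(W,228,20,22)
rep("pot rim",W,235,42,45,.056,.0685);rep("wheel",W,259,174,34,.068,.082);rep("handle",W,279,179,10,.088,.105)
v,u=np.mgrid[:384,:512];m=(np.hypot(u-235,v-42)<45)&(W[...,2]>.056)&(W[...,2]<.0685);p=W[m][:,:2]
from scipy.optimize import least_squares
s=least_squares(lambda q:np.hypot(*(p-q[:2]).T)-q[2],[.597,.11,.034],loss="soft_l1",f_scale=.001);print("rim fit",s.x)
W=np.load("wr2.npz")
E
```

```text
tube 657 [0.598  0.1088] med err 0.0015
pot rim 615 mean [0.5924 0.1036 0.0638] circ [596.7 109.3] 36.2
wheel 2258 mean [ 0.4919 -0.0057  0.076 ] circ [491.8  -7.6] 32.1
handle 83 mean [ 0.5056 -0.0231  0.0962] circ [504.8 -23.8] 5.1
rim fit [0.59635983 0.10880403 0.03343743]
```

```bash
cd .
python3 - <<'E'
from h import *
ci,im,d=cap("top");W=world(ci,d)
rep("lid disc",W,591*.64,365*.64,40,.010,.022);rep("knob",W,591*.64,365*.64,40,.042,.056)
rep("bottle",W,580*.64,215*.64,20,.03,.1)
s=r.get_state();print(s["time_s"],s["contact_force"].round(1),s["tcp_pos"].round(3))
print(r.close_job())
E
```

```text
lid disc 613 mean [ 0.4477 -0.3248  0.0147] circ [ 444.4 -331.4] 88.2
knob 59 mean [ 0.4481 -0.3258  0.0484] circ [ 448.6 -326.5] 10.8
bottle 217 mean [ 0.6993 -0.3057  0.0619] circ [ 704.8 -309.4] 20.6
30.0667 [ 0.2 -0.4  0.5] [ 0.499 -0.     0.232]
the job is handed in; nothing more can be done
None
```

The job is done and handed in at 30 s of the 72 s allowed. The lid is on the mat and the pot is under the lens.

**Lid:** I gripped it by its knob, lifted it off the pot and set it knob up on the mat. The last top-camera check put it about 4 mm from the mat's centre, with the disc top at 14.7 mm and the knob top at 48 mm, as a lid standing level should read. The circle fit to the disc was spoiled by stray points (88 mm radius). The position therefore rests on the knob fit and the disc's mean point.

**Pot:** I turned the handwheel anticlockwise in three grasps, about 303° in total.
- **First grasp:** it slipped off the rim after about 108° because the tool had tilted about 4° and crept upward. I regripped lower and the other two grasps held.
- **Final position:** pot and scope tube agree within about 0.5 mm along the slide and about 1.5 mm across it. The handle angle gives 105.7 mm of travel, against 106.4 mm wanted.

**Other things:** the bottle has not moved. The screwdriver and pocket watch looked in place in pictures taken along the way, but I did not measure them at the end. The gripper was open, clear of everything and reading almost no force at hand-in.

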